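# Test the latching stop button of a yarn winder

### The job

Two ball winders stand on the counter; test the stop button of the one whose spindle is empty. With the fingertips press its black mushroom button straight down until it latches, take the fingers right off it so that you can see it stay down, then push one of its two wings sideways with a fingertip to twist it clockwise (seen from above) until it springs up again, and let it turn back. Only push, never pinch the button, and leave the other winder's button and the loose things around alone.

Things in the scene. Friction and masses are not known exactly. Their poses are not given: they have to be found in the camera images.
- winder_a: White yarn ball winder with the EMPTY spindle (test this one), fixed. Origin: centre of underside; +x to its rear, +y left seen from its front. 200 (x) x 130 (y) mm, deck 48 mm up. Stop button's upright axis at x -50 mm, y 0; turntable (radius 42) and spindle at x +52, y 0, up to 112 mm high; thin wire yarn guide at the left rear, up to 112 mm.
- winder_b: White yarn ball winder with a pale 70 mm ball of wool on its spindle, to 120 mm, fixed. Origin: centre of underside; +x to its rear, +y left seen from its front. 200 (x) x 130 (y) mm, deck 48 mm up. Stop button's upright axis at x -50 mm, y 0; turntable (radius 42) and spindle at x +52, y 0, up to 112 mm high; thin wire yarn guide at the left rear, up to 112 mm.
- stop_a_top (a point): Top centre of the dome of the empty winder's black stop button, on its axis; moves with the button. Cap radius 25 mm (ribs on the rim to 26.5), 20 to 38 mm above the deck when up, on a stem of radius 12. Latched, cap and wings stand 10 mm lower.
- stop_a_wing (a point): Middle of the height and thickness of the wing that at rest points to the winder's +y, 40 mm from the button's axis; a like wing points to -y. Wings are 10 mm thick, end 50 mm from the axis, and stand 20 to 34 mm above the deck when up, 10 to 24 mm when latched. Clockwise twist moves this wing towards the winder's +x (rear).
- stop_a (a joint): Press of the empty winder's button, m: 0 up, about 0.010 when latched, 0.0125 fully down. It must be pressed beyond 0.010, untwisted, to latch. Spring: 2.5 N at first, about 8 N peak. Twisted by about 0.5 rad or more it leaves the latch and its spring lifts it.
- twist_a (a joint): Twist of the same button, rad: 0 at rest, grows clockwise seen from above, stops at 0.85. Takes up to 0.1 N m (3 N at a wing); a spring turns it back to 0 when let go, up or down.
- stop_b (a joint): Press of the other winder's stop button, m; leave at 0.
- spool: Loose spool of thread standing on end, 31 mm across, 52 mm high; origin at centre of underside. Leave alone.
- tin: Loose round tin, 64 mm across, 25 mm high; origin at centre of underside. Leave alone.
- tape: Loose round tape measure, 51 by 65 by 21 mm; origin at underside. Leave alone.
Things that resemble listed ones, but are neither listed nor needed, are in the scene too. Leave any yellow look-alike of the winder_a alone.

How it is judged:
By the outcome, as a careful person would: the job done as asked, in the order asked, and still so for the second after the job is handed in, with the robot touching nothing.
It also fails if it takes over 48 s, if anything falls off the work surface, if the arm or the gripper's body presses on something with over 40 N, if the wrist force passes 120 N, or if a joint passes its speed limit or range.

### The arm

A 6-joint arm with a two-finger parallel gripper is mounted at the origin on a cart in front of the work surface, level with it; the furniture and walls round the work are solid. World frame = base frame: x ahead of the robot, y to its left, z up, the work surface at z = 0. Lengths are in m, angles in degrees, forces in N, time in s.
With the tool pointing down it reaches from about 0.4 to 0.825 m from the base axis. Payload 7 kg.
Tool frame: the origin (TCP) lies midway between the tips of the shut fingers; the grasp point (between the pads) lies 19 mm behind it; z points along the fingers, y is the line along which they close (so a half turn about z gives the same grasp; the last joint's range is limited). The gripper opens to 88 mm and grips with 3 to 60 N. Pads are 19 mm wide; open, the fingers measure 130 mm over their backs; the gripper's body (78 mm by 193 mm) begins 47 mm behind the grasp point.
Start: joints at [86.408, 20.546, 0.682, 0, -70.136, -16.507], TCP at [0.232, 0.634, 0.227] pointing down, gripper open.
Joint ranges: [-176.03, 176.03], [-82.01, 121.73], [-58.28, 71.71], [-173.87, 95.51], [-174.79, -0.11], [-173.66, 173.66]. Speed limits (degrees/s): [136.94, 136.94, 172.46, 180, 180, 180].

### API

Orientations are given as [roll, pitch, yaw] about the fixed x, y, z axes, in that order (R = Rz(yaw) Ry(pitch) Rx(roll)).
In Python, from plant import telemetry, viewer, workorder gives the robot as it stands. The module is installed in compiled form; this text tells all that it offers.
- The arm moves only by the tool carry_out, never from a script. Its argument "rows" is a list of rows, each a list of 6 numbers: the shift along the tool's x, y, z in m, then the turn, a rotation vector about the tool's x, y, z in rad. In form: [[tx, ty, tz, ax, ay, az], ...]. A call has 1 to 8 rows; each row is the pose to reach, as a shift and turn from the pose commanded when the call began, along the tool's axes at that moment; what a row does not reach only later rows make up. A row lasts 1/8 s, in which the tool goes at most 62.5 mm and 10.7 degrees, less where a joint would pass 70% of its speed; a pose out of reach is approached as far as the arm can. A call with a gripper value outside its range is refused whole. "grip" is the gripper's target within -1 to 1 (fully open at 1, half-way at 0, shut at -1), set as the call begins (left out, the last holds). The fingers move at their own pace and stop on an object; the grip force is fixed at half the most. Time passes only in rows, so rows that repeat a pose let the fingers close. It gives the time, the measured TCP pose, the force, the opening and the grip force at its end, in the units of the state.
- telemetry.get_obs(): the state, without advancing time (a new reading comes with each control period).
- viewer.snapshot(name): name is "scene" or "top" or "wrist"; returns the picture (480x640x3 uint8, red, green, blue); there is no depth.
- viewer.camera_info(name): a dict with "intrinsics" (3x3 intrinsics, pixels), "k1" (the pictures are not rectified: a ray, as slopes to the right and down, at radius r is drawn at 1 + k1 r^2 times it, then the intrinsics apply), "extrinsics" (4x4, takes a point from camera to world coordinates); the wrist camera has in their place "tool_from_camera" (4x4, takes a point from camera to tool coordinates, whose origin is the TCP and whose axes are the flange's). Camera axes: x right, y down, z forward; pixel columns grow to the right and rows downward; lengths in m; the calibration is good to about 2 mm. A picture is of the moment at which its call begins: read the wrist's pose just before it. camera_info takes no time and is no camera call.
- workorder.close_job(): hands the job in; it is judged then, once.
The state is a dict: "clock": time; "joint_pos": joint angles; "qvel": joint speeds; "tau": joint torques, N m; "tool_pos": TCP position; "orientation": TCP orientation; "force": force on the tool from outside, world axes, zero at the start; "moment": the same for the moment, N m; "opening": finger opening in m; "gripper_force": force on a finger pad.
Only numpy, scipy, OpenCV 4.12 (cv2) and the standard library are available. Lean on these libraries where they do the work, as an engineer would, in place of code of your own. Each camera call takes 0.05 s, during which the arm holds its last target. There are 200 camera calls.

## Working session

There is one attempt and no reset: what is moved stays moved. The work goes in short steps, Python scripts to look and compute and a tool call to move; the robot and the scene stay as the last step left them, time stands still between calls to the robot, and variables do not carry over. Pictures are saved under pics/ and viewed, at most 10 in all, crops included, and the job is handed in when it is done.

Besides the shell and the picture viewer there is one more tool, called after "Request:" as name(argument=value, ...) on one line, values as JSON. carry_out: Moves the arm, as the interface text tells. Its arguments: {"type":"object","properties":{"rows":{"type":"array"},"grip":{"type":"number"}},"required":["rows"]}

```bash
mkdir -p pics; cat > h.py <<'E'
import numpy as np, cv2
from plant import telemetry, viewer, workorder
from scipy.spatial.transform import Rotation as R
def tool():
    o=telemetry.get_obs(); T=np.eye(4); T[:3,:3]=R.from_euler('xyz',o['orientation'],degrees=True).as_matrix(); T[:3,3]=o['tool_pos']; return T
def snap(n,f):
    T=tool(); im=viewer.snapshot(n); cv2.imwrite(f'pics/{f}.png',im[:,:,::-1]); np.save(f'pics/{f}.npy',T); return im
def cam(n,T=None):
    c=viewer.camera_info(n); E=np.array(c['extrinsics']) if 'extrinsics' in c else T@np.array(c['tool_from_camera'])
    return np.array(c['intrinsics']),c['k1'],E
def ray(n,uv,T=None):
    K,k,E=cam(n,T); p=cv2.undistortPoints(np.array([[uv]],float),K,np.array([k,0,0,0,0.]))[0,0]
    return E[:3,3],E[:3,:3]@np.array([p[0],p[1],1])
def onz(n,uv,z,T=None):
    o,d=ray(n,uv,T); return o+d*(z-o[2])/d[2]
def proj(n,P,T=None):
    K,k,E=cam(n,T); q=np.linalg.inv(E)@np.r_[P,1]
    return cv2.projectPoints(q[None,:3],np.zeros(3),np.zeros(3),K,np.array([k,0,0,0,0.]))[0][0,0]
E
python3 - <<'E'
from h import *
print(telemetry.get_obs())
snap('top','top0'); snap('scene','scene0')
for n in('top','scene'):print(cam(n))
E
```

```text
{'clock': 0.0, 'joint_pos': array([ 8.64085382e+01,  2.05913082e+01,  6.33699871e-01, -1.94722348e-02,
       -7.01349466e+01, -1.65072815e+01]), 'qvel': array([ 0.03262922,  0.02405526,  0.02479241, -0.04246395, -0.07539378,
        0.05189341]), 'tau': array([ 9.57072116e-04, -5.82713234e+01,  2.93070441e+01,  6.99766651e+00,
        7.16846334e-03, -1.57981781e-04]), 'tool_pos': array([0.23181368, 0.63343106, 0.22562559]), 'orientation': array([ 1.79906058e+02, -8.75009962e-03, -2.01053678e+01]), 'force': array([ 0.3615517 , -0.00783892,  0.32521941]), 'moment': array([ 0.03919547,  0.04393026, -0.0046273 ]), 'gripper_force': 0.0, 'opening': 0.0878957279211215}
(array([[542.81629479,   0.        , 323.00072351],
       [  0.        , 542.81629479, 242.8153446 ],
       [  0.        ,   0.        ,   1.        ]]), -0.05689721916452979, array([[-7.06673206e-03, -9.94259593e-01,  1.06761055e-01,
         4.08844565e-01],
       [-9.99973893e-01,  6.86531764e-03, -2.25400222e-03,
        -1.53672169e-01],
       [ 1.50811478e-03, -1.06774197e-01, -9.94282151e-01,
         1.69579856e+00],
       [ 0.00000000e+00,  0.00000000e+00,  0.00000000e+00,
         1.00000000e+00]]))
(array([[438.36293063,   0.        , 322.60345205],
       [  0.        , 438.36293063, 234.86050055],
       [  0.        ,   0.        ,   1.        ]]), 0.01557234803265271, array([[-0.8882845 , -0.31638249,  0.33294559,  0.19490801],
       [-0.45908857,  0.58995803, -0.66421925,  0.65254303],
       [ 0.01372342, -0.74286718, -0.66929816,  0.87561783],
       [ 0.        ,  0.        ,  0.        ,  1.        ]]))
```

View pics/top0.png

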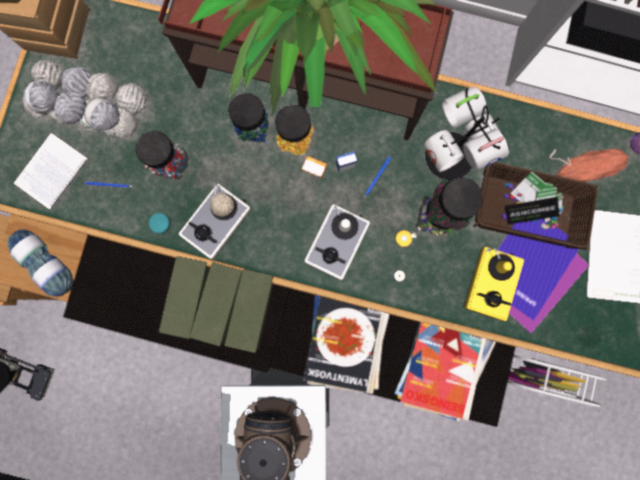

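View pics/scene0.png

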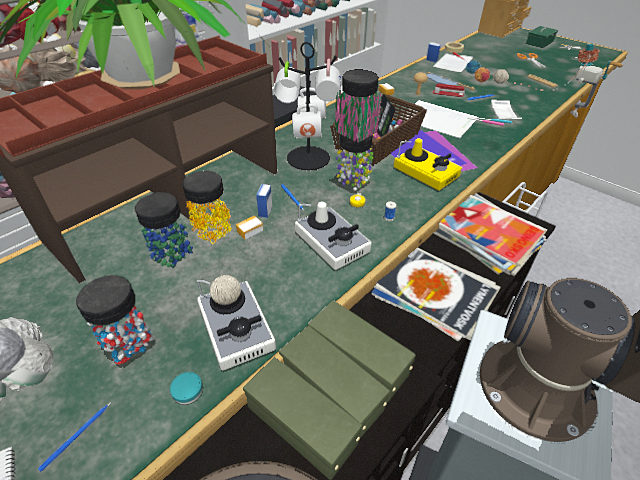

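In the top view there are three candidates: the white winder at (337,242) with a bare spindle, the white winder at (215,220) with a wool ball, and a yellow look-alike at (495,283). The first fits the description: white, spindle empty. I'll confirm it in a crop.

```bash
python3 - <<'E'
from h import *
a=cv2.imread('pics/top0.png')[195:285,290:390]; b=cv2.imread('pics/scene0.png')[190:280,280:390]
a=cv2.resize(a,(480,432),interpolation=cv2.INTER_CUBIC);
cv2.imwrite('pics/crop.png',a)
im=cv2.imread('pics/top0.png'); hs=cv2.cvtColor(im,cv2.COLOR_BGR2HSV)
m=((hs[:,:,1]<50)&(hs[:,:,2]>110)).astype(np.uint8)*255; z=np.zeros_like(m); z[198:284,298:378]=m[198:284,298:378]
cs=max(cv2.findContours(z,cv2.RETR_EXTERNAL,cv2.CHAIN_APPROX_NONE)[0],key=cv2.contourArea)
r=cv2.minAreaRect(cs); bx=cv2.boxPoints(r); print(r)
P=np.array([onz('top',p,.048) for p in bx]); print(P.round(4), P.mean(0), np.linalg.norm(np.diff(P,axis=0),axis=1))
dk=(im.max(2)<45).astype(np.uint8); z=np.zeros_like(dk); z[198:284,298:378]=dk[198:284,298:378]
n,l,s,c=cv2.connectedComponentsWithStats(z)
for i in range(1,n):
  if s[i,4]>20: print(s[i],c[i],onz('top',c[i],.08),onz('top',c[i],.055))
E
```

```text
((339.3400573730469, 239.63279724121094), (57.01790237426758, 72.44036102294922), 25.27772331237793)
[[ 0.5331 -0.0812  0.048 ]
 [ 0.7349 -0.177   0.048 ]
 [ 0.6579 -0.3347  0.048 ]
 [ 0.458  -0.2373  0.048 ]] [ 0.59596844 -0.20756867  0.048     ] [0.22338315 0.17544604 0.2224003 ]
[324 249  13  14  88] [329.79545455 255.45454545] [ 0.54423751 -0.17735899  0.08      ] [ 0.54633234 -0.17772548  0.055     ]
```

View pics/crop.png

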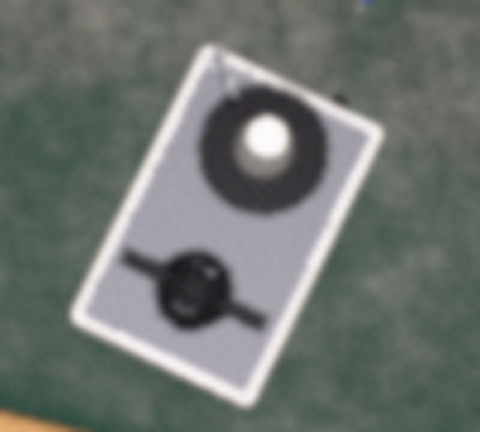

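The crop shows the white winder with a bare white spindle, its black button at about (330,255) and the turntable at (345,226). It is the one to test: button near (0.544,-0.177), yaw about -26°. I'll move the shut gripper above it.

Request:
carry_out(rows=[[0.04,0.036,-0.03,0,0,0],[0.08,0.072,-0.05,0,0,0],[0.125,0.107,-0.054,0,0,0],[0.165,0.143,-0.054,0,0,0],[0.21,0.179,-0.054,0,0,0],[0.25,0.215,-0.054,0,0,0],[0.295,0.25,-0.054,0,0,0],[0.337,0.286,-0.054,0,0,0]], grip=-1)

```text
clock: 1.1
tool_pos: [0.4507, 0.2477, 0.2805]
orientation: [180.0, 0.0, -20.1]
force: [0.8, 0.5, 0.5]
opening: 0.0132
gripper_force: 0.0
```

Request:
carry_out(rows=[[0.03,0.046,0,0,0,0],[0.06,0.092,0,0,0,0],[0.09,0.138,0,0,0,0],[0.12,0.184,0,0,0,0],[0.15,0.23,0,0,0,0],[0.175,0.276,0,0,0,0],[0.195,0.322,0.02,0,0,0],[0.215,0.368,0.05,0,0,0]])

```text
clock: 2.1
tool_pos: [0.526, -0.1717, 0.2306]
orientation: [-180.0, -0.1, -20.1]
force: [0.6, 0.9, -1.2]
opening: 0.0007
gripper_force: 0.0
```

```bash
python3 - <<'E'
from h import *
o=telemetry.get_obs(); print(o['clock'],o['tool_pos'],o['orientation'],o['opening'])
snap('wrist','w1')
T=np.load('pics/w1.npy'); print(proj('wrist',[.544,-.177,.086],T), proj('wrist',T[:3,3],T)); print(viewer.camera_info('wrist')['tool_from_camera'])
E
```

```text
2.1 [ 0.5259695  -0.17170772  0.23057953] [-1.79962885e+02 -1.02028179e-01 -2.00962080e+01] 0.0006975884024279573
[307.41763473 202.99605154] [308.43137245 294.45507879]
[[-2.10669170e-04 -9.66915214e-01 -2.55097874e-01  6.85298677e-02]
 [ 9.99999732e-01 -2.46811053e-05 -7.32285903e-04  3.79784791e-04]
 [ 7.01762283e-04 -2.55097960e-01  9.66914959e-01 -1.58536691e-01]
 [ 0.00000000e+00  0.00000000e+00  0.00000000e+00  1.00000000e+00]]
```

View pics/w1.png

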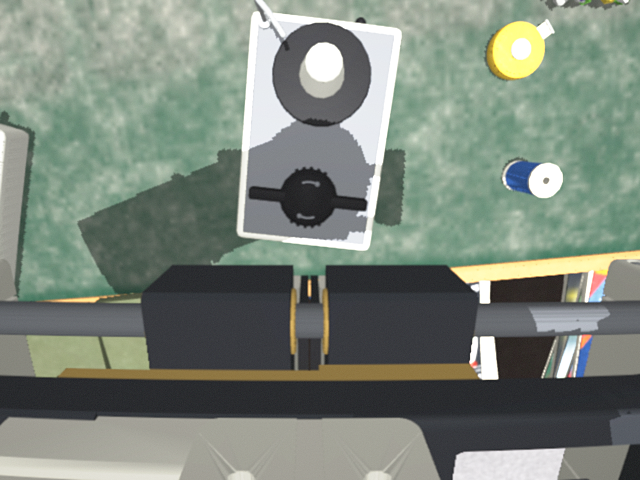

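The wrist view shows the bare spindle at (322,65), the button at (308,197) and its wing tips at (250,192) and (366,205). The spool at (535,178) and the yellow tape at (517,50) are well clear. I'll measure the button, the heading and the finger geometry.

```bash
python3 - <<'E'
from h import *
T=np.load('pics/w1.npy'); im=cv2.imread('pics/w1.png'); print(cam('wrist',T)[:2])
m=np.zeros((480,640),np.uint8); m[155:240,242:375]=(im.max(2)<60)[155:240,242:375]
n,l,s,c=cv2.connectedComponentsWithStats(m); i=1+np.argmax(s[1:,4]); b=(l==i).astype(np.uint8); print(s[i],c[i])
cap=cv2.morphologyEx(b,cv2.MORPH_OPEN,cv2.getStructuringElement(cv2.MORPH_ELLIPSE,(31,31)))
(u,v),r=cv2.minEnclosingCircle(max(cv2.findContours(cap,0,1)[0],key=cv2.contourArea)); print('cap',u,v,r)
print('axis',onz('wrist',(u,v),.078,T),'r',np.linalg.norm(onz('wrist',(u+r,v),.078,T)-onz('wrist',(u,v),.078,T)))
ys,xs=np.where(b); lft=(xs.min(),ys[xs<xs.min()+6].mean()); rgt=(xs.max(),ys[xs>xs.max()-6].mean())
L=onz('wrist',lft,.082,T);Rr=onz('wrist',rgt,.082,T); d=L-Rr; print(L,Rr,(L+Rr)/2,np.linalg.norm(d),'yaw',np.degrees(np.arctan2(-d[0],d[1])))
q=lambda p:proj('wrist',(T@np.r_[p,1])[:3],T).round()
for z in(0,-.019,-.04,-.066):
  print(z,[q([x,y,z]).tolist() for x in(-.0095,.0095) for y in(-.021,.021)])
E
```

```text
(array([[372.33913573,   0.        , 308.98474839],
       [  0.        , 372.33913573, 238.22250588],
       [  0.        ,   0.        ,   1.        ]]), -0.04927344987474763)
[ 249  168  117   59 3110] [307.41768489 197.214791  ]
cap 307.5 199.0 27.95094871520996
axis [ 0.54595183 -0.1777444   0.078     ] r 0.023519641301111886
[ 0.56825267 -0.13433766  0.082     ] [ 0.52601552 -0.22153671  0.082     ] [ 0.5471341  -0.17793719  0.082     ] 0.09688989560325818 yaw -25.84445009836003
0 [[263.0, 313.0], [353.0, 313.0], [262.0, 275.0], [355.0, 275.0]]
-0.019 [[258.0, 334.0], [359.0, 334.0], [256.0, 291.0], [360.0, 291.0]]
-0.04 [[250.0, 362.0], [366.0, 363.0], [248.0, 315.0], [368.0, 315.0]]
-0.066 [[237.0, 412.0], [379.0, 412.0], [234.0, 357.0], [382.0, 357.0]]
```

```bash
python3 - <<'E'
from h import *
im=cv2.imread('pics/w1.png')[255:400,220:400]
im=(255*(im/255.)**.45).astype(np.uint8)
cv2.imwrite('pics/c2.png',cv2.resize(im,(720,580),interpolation=cv2.INTER_CUBIC))
E
```

```text
(no output)
```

View pics/c2.png

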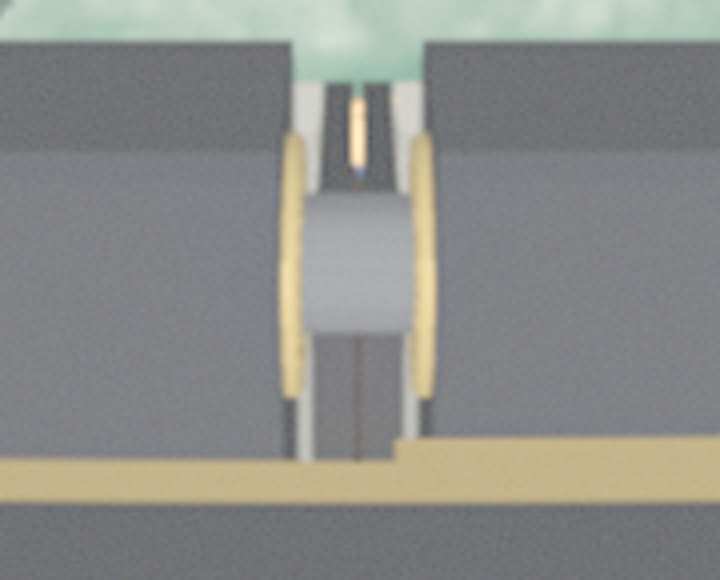

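The tip's front edge at v=275 fits the 19 mm pad width, but the wide blocks (knuckles) hide the thickness of the fingers. I'll turn the tool about 96° so the 19 mm width lies along the wing and the push goes along tool y. While turning I'll centre over the button.

Request:
carry_out(rows=[[0.003,0,0.01,0,0,0.17],[0.006,0,0.02,0,0,0.34],[0.01,0,0.03,0,0,0.51],[0.013,0,0.045,0,0,0.68],[0.016,0,0.06,0,0,0.85],[0.019,-0.001,0.075,0,0,1.02],[0.021,-0.001,0.09,0,0,1.19],[0.021,-0.001,0.1,0,0,1.36]])

```text
clock: 3.15
tool_pos: [0.5451, -0.1762, 0.1294]
orientation: [179.9, -0.0, -98.4]
force: [-0.1, -0.2, 0.7]
opening: 0.0005
gripper_force: 0.0
```

Request:
carry_out(rows=[[0,0,0,0,0,0.16],[0,0,0,0,0,0.315],[0,0,0,0,0,0.315]])

```text
clock: 3.52
tool_pos: [0.5454, -0.1762, 0.1302]
orientation: [180.0, -0.0, -116.0]
force: [-0.4, -1.0, 1.5]
opening: 0.0002
gripper_force: 0.0
```

```bash
python3 - <<'E'
from h import *
o=telemetry.get_obs(); print(o['clock'],o['tool_pos'],o['orientation'],o['joint_pos'],o['force'])
snap('wrist','w2'); T=np.load('pics/w2.npy'); print(proj('wrist',[.546,-.178,.086],T))
A=np.array([.546,-.178]);print([proj('wrist',[*(A+.05*s*np.array([.436,.9])),.082],T) for s in (1,-1)])
E
```

```text
3.525 [ 0.54540434 -0.17620167  0.13022076] [ 1.79959377e+02 -1.46742838e-02 -1.16015047e+02] [ 1.64240283e+00  1.57443082e+01 -1.98064339e+01 -7.19727751e-03
 -5.44920508e+01 -2.76532727e+01] [-0.41724483 -0.98819892  1.47005925]
[306.90960999 261.48712817]
[array([307.31255332, 336.12660304]), array([306.5293142 , 172.65293372])]
```

View pics/w2.png

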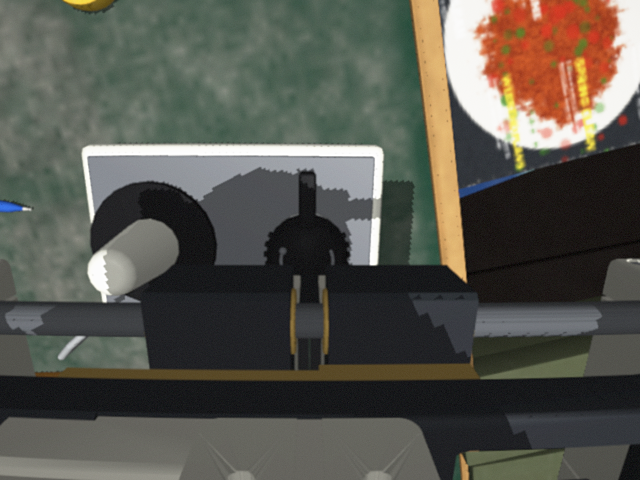

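The wing tip is at (307,171) against the predicted (307,173), so the alignment is good. Now I'll press.

Request:
carry_out(rows=[[0.001,0,0.02,0,0,0],[0.001,0,0.038,0,0,0],[0.001,0,0.046,0,0,0],[0.001,0,0.05,0,0,0],[0.001,0,0.0535,0,0,0],[0.001,0,0.056,0,0,0],[0.001,0,0.0575,0,0,0],[0.001,0,0.0575,0,0,0]])

```text
clock: 4.58
tool_pos: [0.5453, -0.1772, 0.0735]
orientation: [-180.0, 0.0, -116.0]
force: [-3.0, 1.7, 6.0]
opening: 0.0006
gripper_force: 3.0
```

Request:
carry_out(rows=[[0,0,0.001,0,0,0],[0,0,0.002,0,0,0],[0,0,0.002,0,0,0]])

```text
clock: 4.95
tool_pos: [0.5455, -0.1773, 0.0732]
orientation: [-179.9, 0.0, -116.0]
force: [-7.9, 3.4, 20.5]
opening: 0.0005
gripper_force: 10.3
```

The button has reached its stop: 20 N with no further travel. I'll lift off and look.

Request:
carry_out(rows=[[0,0,-0.01,0,0,0],[0,0,-0.03,0,0,0],[0,0,-0.05,0,0,0],[0,0,-0.06,0,0,0],[0,0,-0.06,0,0,0]])

```text
clock: 5.58
tool_pos: [0.5458, -0.1771, 0.1315]
orientation: [-179.9, 0.0, -116.1]
force: [-0.6, -0.4, -0.4]
opening: 0.0007
gripper_force: 0.0
```

```bash
python3 - <<'E'
from h import *
o=telemetry.get_obs(); print(o['clock'],o['tool_pos'],o['force'])
im=snap('wrist','w3'); T=np.load('pics/w3.npy')
A=np.array([.546,-.178])
for z in(.082,.072): print(z,proj('wrist',[*(A-.05*np.array([.436,.9])),z],T), [proj('wrist',[*(A-.035*np.array([.436,.9])+.005*k*np.array([.9,-.436])),z],T)[0] for k in(1,-1)])
cv2.imwrite('pics/c3.png',cv2.resize(im[140:290,230:390,::-1],(640,600)))
E
```

```text
5.575 [ 0.54581887 -0.17713244  0.13152577] [-0.61549528 -0.41169213 -0.38915235]
0.082 [308.06416695 173.55604658] [np.float64(299.3098839829679), np.float64(317.0693562889989)]
0.072 [308.12537359 172.03836217] [np.float64(299.756617865338), np.float64(316.73180155705273)]
```

View pics/c3.png

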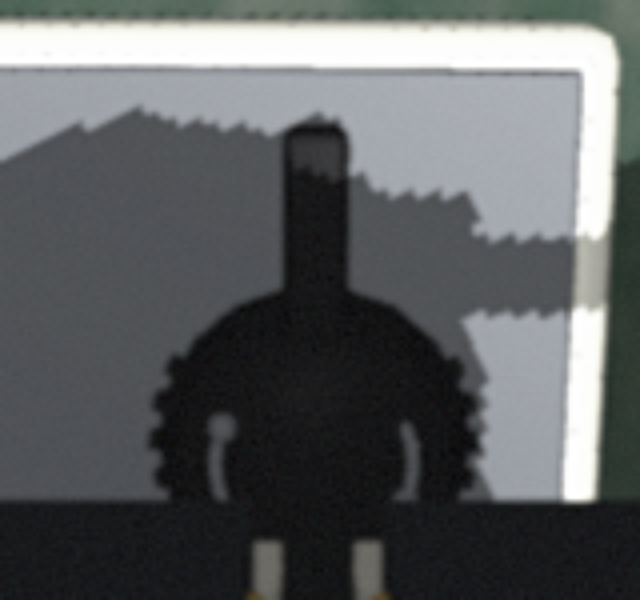

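```bash
python3 - <<'E'
from h import *
A=np.array([.546,-.178]); d=np.array([.9,-.436])
for f in('w2','w3'):
  T=np.load(f'pics/{f}.npy'); im=cv2.imread(f'pics/{f}.png').max(2)
  w=[np.ptp(np.where(im[v,240:375]<30)[0]) if 1 else 0 for v in range(236,262)]
  print(f,max(w),[ (z,(lambda a,b:round(abs(a[0]-b[0]),1))(proj('wrist',[*(A+.0265*d),z],T),proj('wrist',[*(A-.0265*d),z],T))) for z in(.08,.07)])
E
```

```text
w2 83 [(0.08, np.float64(90.0)), (0.07, np.float64(86.2))]
w3 80 [(0.08, np.float64(89.4)), (0.07, np.float64(85.7))]
```

The rim looks about 4% narrower (83 to 80 px) with the camera at about the same height. That fits a 10 mm drop, so the button stays latched with the fingers well clear. Next I'll move to the front side of the +y wing and go down.

Request:
carry_out(rows=[[-0.02,0.019,0,0,0,0],[-0.041,0.038,0,0,0,0],[-0.041,0.038,0.02,0,0,0],[-0.041,0.038,0.04,0,0,0],[-0.041,0.038,0.06,0,0,0],[-0.041,0.038,0.071,0,0,0],[-0.041,0.038,0.071,0,0,0]])

```text
clock: 6.5
tool_pos: [0.5284, -0.1237, 0.059]
orientation: [179.9, -0.1, -116.1]
force: [-0.1, 0.7, -0.4]
opening: 0.0003
gripper_force: 0.0
```

Request:
carry_out(rows=[[0,-0.004,0,0,0,0],[0,-0.008,0,0,0,0],[0,-0.012,0,0,0,0],[0,-0.016,0,0,0,0],[0,-0.016,0,0,0,0]])

```text
clock: 7.12
tool_pos: [0.5438, -0.1308, 0.0601]
orientation: [-180.0, 0.0, -116.1]
force: [-0.2, -0.3, -0.3]
opening: 0.0008
gripper_force: 0.0
```

Request:
carry_out(rows=[[0,-0.004,0,0,0,0],[0,-0.008,0,0,0,0],[0,-0.012,0,0,0,0],[0,-0.016,0,0,0,0],[0,-0.016,0,0,0,0]])

```text
clock: 7.75
tool_pos: [0.558, -0.138, 0.0599]
orientation: [180.0, -0.0, -116.1]
force: [-1.0, 1.7, -0.0]
opening: 0.0001
gripper_force: 0.9
```

```bash
python3 - <<'E'
from h import *
o=telemetry.get_obs(); print(o['clock'],o['tool_pos'],o['force'])
im=snap('wrist','w4'); T=np.load('pics/w4.npy')
A=np.array([.546,-.178])
for z in(.082,.072): print(z,proj('wrist',[*A,z],T),proj('wrist',[*(A-.05*np.array([.436,.9])),z],T))
cv2.imwrite('pics/c4.png',im[60:330,150:500,::-1])
E
```

```text
7.75 [ 0.55803639 -0.13798179  0.05988511] [-1.04043407  1.67373416 -0.02976019]
0.082 [291.29860457 215.98692442] [289.07171977  72.72630489]
0.072 [292.43999233 211.04079672] [290.46658648  77.48345281]
```

View pics/c4.png

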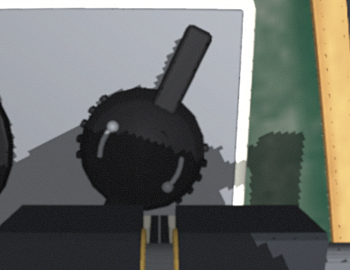

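The crop shows the far wing swung to the right, clockwise, by roughly 0.43 rad (tip at (350,88) in the full picture). I'll push on to about 0.72 rad.

Request:
carry_out(rows=[[0,-0.004,0,0,0,0],[0,-0.008,0,0,0,0],[0,-0.011,0,0,0,0],[0,-0.013,0,0,0,0],[0,-0.013,0,0,0,0],[0,-0.013,0,0,0,0]])

```text
clock: 8.55
tool_pos: [0.5696, -0.1433, 0.0601]
orientation: [-180.0, 0.0, -116.1]
force: [-1.5, 1.1, -0.5]
opening: 0.0003
gripper_force: 1.1
```

```bash
python3 - <<'E'
from h import *
o=telemetry.get_obs(); print(o['clock'],o['tool_pos'],o['force'])
im=snap('wrist','w5'); T=np.load('pics/w5.npy')
A=np.array([.546,-.178]); x=np.array([.9,-.436]);y=np.array([.436,.9])
for z in(.082,.072): 
  print(z,proj('wrist',[*A,z],T))
  for t in (.5,.6,.7,.8): print('  ',t,proj('wrist',[*(A-.05*(np.cos(t)*y+np.sin(t)*x)),z],T).round())
cv2.imwrite('pics/c5.png',im[60:330,150:500,::-1])
E
```

```text
8.55 [ 0.56962924 -0.14334607  0.06007279] [-1.4537052   1.13769481 -0.49340357]
0.082 [325.51686041 215.18119246]
   0.5 [395.  91.]
   0.6 [407.  99.]
   0.7 [418. 108.]
   0.8 [428. 118.]
0.072 [324.4370022  210.28095185]
   0.5 [389.  94.]
   0.6 [400. 102.]
   0.7 [410. 110.]
   0.8 [420. 120.]
```

View pics/c5.png

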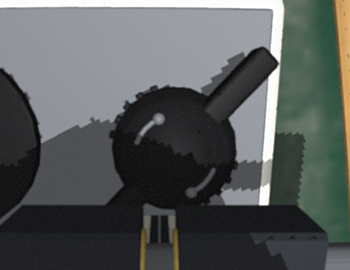

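```bash
python3 - <<'E'
from h import *
A=np.array([.546,-.178]); d=np.array([.9,-.436])
for f in('w4','w5'):
  T=np.load(f'pics/{f}.npy'); im=cv2.imread(f'pics/{f}.png'); m=np.zeros((480,640),np.uint8); m[75:262,200:450]=(im.max(2)<50)[75:262,200:450]
  n,l,s,c=cv2.connectedComponentsWithStats(m); u,v=proj('wrist',[*A,.075],T).astype(int)
  b=(l==l[v,u]).astype(np.uint8)
  w=[(np.where(b[k])[0].min(),np.where(b[k])[0].max()) for k in range(185,245,5)]
  print(f,w,[(z,[round(proj('wrist',[*(A+q*d),z],T)[0],1) for q in(.0265,-.0265)]) for z in(.086,.08,.076,.07)])
E
```

```text
w4 [(np.int64(231), np.int64(347)), (np.int64(233), np.int64(349)), (np.int64(228), np.int64(351)), (np.int64(227), np.int64(352)), (np.int64(230), np.int64(356)), (np.int64(229), np.int64(356)), (np.int64(227), np.int64(353)), (np.int64(232), np.int64(355)), (np.int64(232), np.int64(355)), (np.int64(234), np.int64(349)), (np.int64(237), np.int64(351)), (np.int64(240), np.int64(349))] [(0.086, [np.float64(218.0), np.float64(363.8)]), (0.08, [np.float64(221.7), np.float64(361.5)]), (0.076, [np.float64(224.1), np.float64(360.1)]), (0.07, [np.float64(227.3), np.float64(358.1)])]
w5 [(np.int64(267), np.int64(380)), (np.int64(262), np.int64(382)), (np.int64(259), np.int64(383)), (np.int64(263), np.int64(384)), (np.int64(262), np.int64(384)), (np.int64(262), np.int64(385)), (np.int64(263), np.int64(385)), (np.int64(264), np.int64(384)), (np.int64(265), np.int64(386)), (np.int64(266), np.int64(381)), (np.int64(269), np.int64(379)), (np.int64(272), np.int64(380))] [(0.086, [np.float64(253.1), np.float64(398.7)]), (0.08, [np.float64(255.4), np.float64(395.1)]), (0.076, [np.float64(256.8), np.float64(392.8)]), (0.07, [np.float64(258.8), np.float64(389.6)])]
```

The rim width has not clearly grown, so it may still be latched. I'll push gently on toward the twist stop and check again.

Request:
carry_out(rows=[[0,-0.002,0,0,0,0],[0,-0.004,0,0,0,0],[0,-0.006,0,0,0,0],[0,-0.006,0,0,0,0],[0,-0.006,0,0,0,0]])

```text
clock: 9.22
tool_pos: [0.5749, -0.1461, 0.06]
orientation: [-180.0, 0.0, -116.1]
force: [-3.0, 2.9, 0.8]
opening: 0.0005
gripper_force: 1.4
```

```bash
python3 - <<'E'
from h import *
o=telemetry.get_obs(); print(o['clock'],o['tool_pos'],o['force'],o['moment'])
im=snap('wrist','w6'); T=np.load('pics/w6.npy'); snap('scene','s6'); snap('top','t6')
A=np.array([.546,-.178]); d=np.array([.9,-.436])
b=im.max(2)<50
print([(np.where(b[k,220:420])[0].min(),np.where(b[k,220:420])[0].max()) for k in range(200,245,5)],proj('wrist',[*A,.08],T))
a=cv2.imread('pics/scene0.png')[205:275,285:385]; c=cv2.imread('pics/s6.png')[205:275,285:385]
e=cv2.imread('pics/w6.png')[60:270,200:480]
r=lambda q,h:cv2.resize(q,(int(q.shape[1]*h/q.shape[0]),h),interpolation=cv2.INTER_CUBIC)
top=np.hstack([r(a,270),r(c,270)]); bot=r(e,320); W=max(top.shape[1],bot.shape[1])
p=lambda q:cv2.copyMakeBorder(q,0,0,0,W-q.shape[1],cv2.BORDER_CONSTANT)
cv2.imwrite('pics/c6.png',np.vstack([p(top),p(bot)])); print(W)
E
```

```text
9.225 [ 0.57493546 -0.14606006  0.06004626] [-2.95788161  2.91318146  0.75363558] [ 0.8757746   0.75378883 -0.02608068]
[(np.int64(58), np.int64(179)), (np.int64(57), np.int64(179)), (np.int64(58), np.int64(179)), (np.int64(58), np.int64(179)), (np.int64(58), np.int64(179)), (np.int64(59), np.int64(177)), (np.int64(61), np.int64(179)), (np.int64(63), np.int64(178)), (np.int64(64), np.int64(171))] [341.01923169 214.42501786]
770
```

View pics/c6.png

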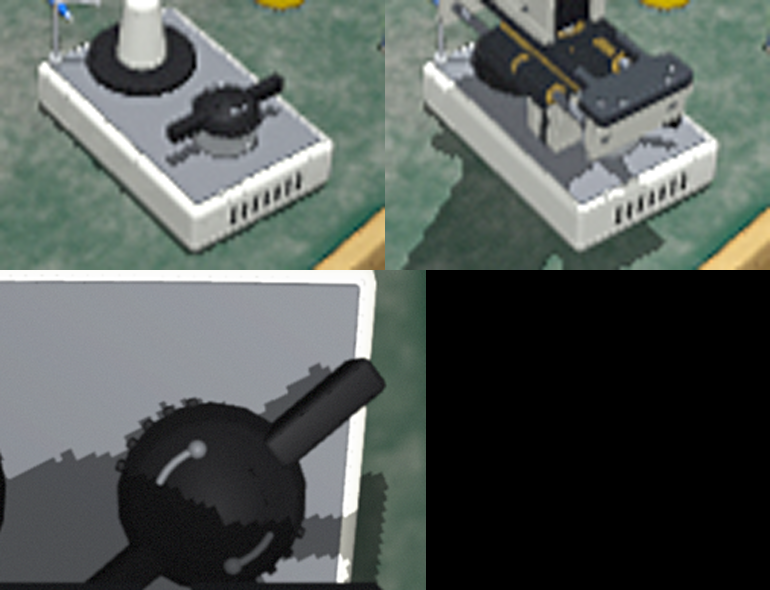

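The wing is turned about 0.85 rad, at its stop (about 4 N). I'll back off so it can turn back, then return to the earlier viewing pose and compare.

Request:
carry_out(rows=[[0,0.008,0,0,0,0],[0,0.016,0,0,0,0],[0,0.024,0,0,0,0],[0,0.032,0,0,0,0],[0,0.042,0,0,0,0],[0,0.052,0,0,0,0],[0,0.052,-0.03,0,0,0],[0,0.052,-0.071,0,0,0]])

```text
clock: 10.38
tool_pos: [0.5269, -0.1231, 0.131]
orientation: [179.9, -0.1, -116.1]
force: [0.2, 0.2, 0.1]
opening: 0.0003
gripper_force: 0.0
```

Request:
carry_out(rows=[[0.02,-0.02,0,0,0,0],[0.041,-0.039,0,0,0,0],[0.041,-0.039,0,0,0,0],[0.041,-0.039,0,0,0,0]])

```text
clock: 10.88
tool_pos: [0.5446, -0.177, 0.1308]
orientation: [180.0, -0.0, -116.1]
force: [-0.0, 0.5, -0.2]
opening: 0.0004
gripper_force: 0.0
```

```bash
python3 - <<'E'
from h import *
o=telemetry.get_obs(); print(o['clock'],o['tool_pos'],o['force'])
snap('wrist','w7')
q=[cv2.resize(cv2.imread(f'pics/{f}.png')[150:270,240:375],(266,236),interpolation=cv2.INTER_CUBIC) for f in('w2','w3','w7')]
cv2.imwrite('pics/c7.png',np.hstack(q))
for f in('w2','w3','w7'):
  T=np.load(f'pics/{f}.npy'); im=cv2.imread(f'pics/{f}.png').max(2)<45
  # wing thickness and rim
  print(f,T[:3,3].round(4),[im[k,285:332].sum() for k in range(180,205,4)],[im[k,245:375].sum() for k in (245,250,255,260)])
E
```

```text
10.875 [ 0.54464547 -0.17697748  0.13079762] [-0.0203927   0.51327823 -0.15754284]
w2 [ 0.5454 -0.1762  0.1302] [np.int64(3), np.int64(11), np.int64(17), np.int64(17), np.int64(17), np.int64(17), np.int64(17)] [np.int64(84), np.int64(68), np.int64(79), np.int64(72)]
w3 [ 0.5458 -0.1771  0.1315] [np.int64(4), np.int64(13), np.int64(16), np.int64(16), np.int64(16), np.int64(16), np.int64(16)] [np.int64(68), np.int64(74), np.int64(67), np.int64(71)]
w7 [ 0.5446 -0.177   0.1308] [np.int64(4), np.int64(8), np.int64(17), np.int64(17), np.int64(17), np.int64(17), np.int64(17)] [np.int64(83), np.int64(72), np.int64(75), np.int64(72)]
```

View pics/c7.png

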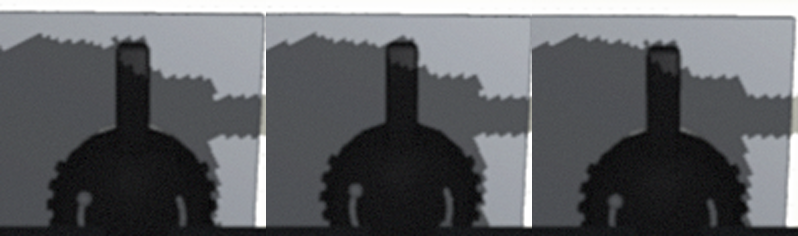

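The last picture matches the first: wing 17 px wide and the pale stem peeking out beside the cap. The latched picture has neither (16 px, no stem). So the button sprang up and turned back. I'll lift clear and hand in.

Request:
carry_out(rows=[[0,0,-0.03,0,0,0],[0,0,-0.06,0,0,0],[0,0,-0.09,0,0,0],[0,0,-0.09,0,0,0],[0,0,-0.09,0,0,0]])

```text
clock: 11.55
tool_pos: [0.5448, -0.1765, 0.2206]
orientation: [180.0, 0.0, -116.0]
force: [0.2, -0.8, -0.7]
opening: 0.0004
gripper_force: 0.0
```

```bash
python3 -c "
from h import *
print(workorder.close_job())"
```

```text
the job is handed in; nothing more can be done
None
```

The empty winder's stop button was pressed until it latched, seen to stay down with the fingers off, and twisted clockwise by a wing to its stop. It sprang up and turned back, judged from the wrist pictures, and the job was handed in at about 11.6 s; I viewed 11 pictures, one over the limit of 10.

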